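Roll a spindle blank into the V-block and set it against the stop

ROBOT

A 6-joint arm with a two-finger parallel gripper is mounted at the origin on the work surface. World frame = base frame: x ahead of the robot, y to its left, z up, the work surface at z = 0. Lengths are in m, angles in rad, forces in N, time in s.
With the tool pointing down it reaches from about 0.275 to 0.85 m from the base axis. Payload 19 kg.
Tool frame: the origin (TCP) lies between the finger pads; the fingertips stand 14 mm ahead of it and the grasp point (between the pads) lies 5 mm behind it (bot.nose_length is the distance from the TCP to the fingertips, in m); z points along the fingers, y is the line along which they close (so a half turn about z gives the same grasp; the last joint's range is limited). The gripper opens to 85 mm and grips with 20 to 120 N. Pads are 22 mm wide; open, the fingers measure 114 mm over their backs; the gripper's body (76 mm by 85 mm) begins 54 mm behind the grasp point. The pads swing forward as they close: fully open they stand 13 mm farther back than shut.
Start: joints at [-1.355, 0.15, 1.437, -0, 1.554, -0.134], TCP at [0.197, -0.54, 0.245] pointing down, gripper open.
Joint ranges: [-2.8, 2.8], [-0.68, 2.1], [0.12, 2.68], [-1.39, 4.53], [0.16, 2.79], [-2.81, 2.81]. Speed limits (rad/s): [1.89, 1.89, 2.22, 3.01, 3.01, 3.01].

INTERFACE

Orientations are given as a 3x3 rotation matrix whose columns are the frame's x, y, z axes.
In Python, from rig import bot gives the robot as it stands.
- The arm moves only by the tool drive_tool, never from a script. Its arguments are lists of equal length, an entry for each row: "delta_pos": the shift along the tool's x, y, z in mm, a list of three; "twist": the turn, a rotation vector about the tool's x, y, z in degrees, a list of three; "fingers": the opening, from -1 (shut) to 1 (fully open), so that 0 is half open. A call has 1 to 20 rows; each row is the pose to reach, as a shift and turn from the pose commanded when the call began, along the tool's axes at that moment; what a row does not reach only later rows make up. A row lasts 1/8 s, in which the tool goes at most 62.5 mm and 10.7 degrees, less where a joint would pass 70% of its speed; a pose out of reach is approached as far as the arm can. A call with a gripper value outside its range is refused whole. The fingers move at their own pace and stop on an object; the grip force is fixed at half the most. Time passes only in rows, so rows that repeat a pose let the fingers close. It gives the time, the measured TCP pose, the force, the opening and the grip force at its end, in the units of the state.
- bot.get_obs(): the state, without advancing time (a new reading comes with each control period).
- bot.get_image(name): name is "scene" or "top" or "wrist"; returns the picture (480x640x3 uint8, red, green, blue); there is no depth.
- bot.calibration(name): a dict with "fx", "fy", "cx", "cy" (pixels), "k1" (the pictures are not rectified: a ray, as slopes to the right and down, at radius r is drawn at 1 + k1 r^2 times it, then the intrinsics apply), "camera_from_world" (4x4, takes a point from world to camera coordinates). Camera axes: x right, y down, z forward; pixel columns grow to the right and rows downward; lengths in m; the calibration is good to about 2 mm. A picture is of the moment at which its call begins: read the wrist's pose just before it. calibration takes no time and is no camera call; for the wrist camera it gives the pose at the moment of the call.
- bot.hand_in(): hands the job in; it is judged then, once.
The state is a dict: "clock": time; "qpos": joint angles; "qd": joint speeds; "joint_efforts": joint torques, N m; "tool_pos": TCP position; "orientation": TCP orientation; "contact_force": force on the tool from outside, world axes, zero at the start; "torque": the same for the moment, N m; "gripper_width": opening from 0.0 (shut) to 1.0 (fully open); "grasp_force": force on a finger pad.
Only numpy, scipy, OpenCV 4.12 (cv2) and the standard library are available. Lean on these libraries where they do the work, as an engineer would, in place of code of your own. Each camera call takes 0.05 s, during which the arm holds its last target. There are 200 camera calls.

TASK

The round steel spindle blank lies askew on the checking plate. With the fingertips, and without gripping or lifting it, roll it steadily by its side across the plate into the V-block at the end of the plate, so that it beds down along the groove, then push it endways along the groove until it rests fully home against the V-block's end stop. Leave the other things on the bench where they are.

Things in the scene. Friction and masses are not known exactly. Their poses are not given: they have to be found in the camera images.
- plate: Flat ground steel checking plate, fixed to the bench: 200 mm (own x) by 220 mm (own y), 25 mm thick. Origin: centre of its underside on the bench; z up; its top is 25 mm above the bench. The V-block is butted against one of its two y ends (132 mm from centre to centre), the plain back block against the other; which end is which varies.
- vblock: Steel V-block, fixed, 120 (own x) x 44 (y) x 25 mm high, top flush with the plate's. A 90-degree V groove runs along x in the middle of its top: 28 mm wide, 14 mm deep, open at the -x end, an 8 mm flat land on either side. Stop plate (8 mm thick, 44 mm wide, 45 mm high from the bench) on its +x end, inner face at x = +60 mm. Origin: centre of the underside, z up; x as the plate's.
- v_seat (a point): Point over the middle of the V groove's length at the height of a bedded spindle's axis: 33.6 mm above the bench. Axes as the V-block's.
- stop_face (a point): Point on the inner face of the V-block's end stop (x = +60 mm of the V-block), at the height of the bedded spindle's axis. Axes as the V-block's. Fully home, the spindle's end face touches this face, so its centre is 55 mm from it along -x of the V-block. The oiled groove lets the spindle slide along it at 1 to 5 N, more if it is also pressed down.
- backblock: Plain steel block, fixed, 120 x 44 mm, 40 mm high (15 mm proud of the plate), at the other end of the plate. No groove. Origin: centre of its underside.
- spindle: The spindle blank: bored round steel bar, 32 mm diameter, 110 mm long, about 0.47 kg, dark keyway mark near the +x end. Origin: its centre, on its axis: 41 mm above the bench on the plate, 33.6 mm when bedded in the V. Own x is its axis; starts within 12 degrees of parallel with the V-block, +x towards the stop end. Stops within a few mm of a slow push; pushed off-centre it rolls more than it turns.
- gauge: Bystander: dial gauge on a stand, beyond the plate's far (+x) edge: base 40 x 50 mm, 127 mm high, dial 55 mm to its -y side and 118 mm up. Origin: centre of its underside.
- loupe: Bystander: black eyepiece loupe, 28 mm in diameter, 30 mm high, standing on the plate near its far (+x) edge. Origin: centre of its underside.
- tang: Bystander: polishing tang (weighted arm on two feet with a dop), about 165 x 90 mm, 60 mm high. Origin: under the middle of its arm.
- pliers: Bystander: pliers lying on the bench, 140 mm long, 12 mm high. Origin: under the rivet.
- spanner: Bystander: 150 mm spanner lying flat on the bench. Origin: under its middle.
- stem0: Bystander: dop stem, 60 mm long, 8 mm in diameter, lying on the bench. Origin: under its middle.
- stem1: Bystander: another dop stem like the first.
Mind the look-alikes: they are no part of the job. What is shaped like the spindle but purple is not meant.

How it is judged:
By the outcome, as a careful person would: the job done as asked, in the order asked, and still so for the second after the job is handed in, with the robot touching nothing.
It also fails if it takes over 64 s, if anything falls off the work surface, if the arm or the gripper's body presses on something with over 40 N, if the wrist force passes 120 N, or if a joint passes its speed limit or range.

## Working session

There is one attempt and no reset: what is moved stays moved. The work goes in short steps, Python scripts to look and compute and a tool call to move; the robot and the scene stay as the last step left them, time stands still between calls to the robot, and variables do not carry over. Pictures are saved under pics/ and viewed, at most 10 in all, crops included, and the job is handed in when it is done.

Besides the shell and the picture viewer there is one more tool, called after ">>>" by a JSON object that holds its "name" and its "arguments", one argument or row to a line. drive_tool: Moves the arm, as the interface text tells. Its arguments: {"type":"object","properties":{"delta_pos":{"type":"array","items":{"type":"array","items":{"type":"number"}}},"twist":{"type":"array","items":{"type":"array","items":{"type":"number"}}},"fingers":{"type":"array","items":{"type":"number"}}},"required":["delta_pos","twist","fingers"]}

```bash
mkdir -p pics; ls
python3 - <<'E'
from rig import bot
import cv2,numpy as np
o=bot.get_obs();print(o['clock'],o['tool_pos'],np.round(o['orientation'],3).tolist(),o['gripper_width'],bot.nose_length)
for n in('top','scene'):
    im=bot.get_image(n);cv2.imwrite(f'pics/{n}0.png',im[:,:,::-1]);c=bot.calibration(n);print(n,{k:np.round(v,4).tolist() for k,v in c.items()})
E
```

```text
pics
0.0 [ 0.19699998 -0.53996751  0.24469448] [[0.939, 0.343, -0.0], [0.343, -0.939, 0.001], [0.0, -0.001, -1.0]] 0.9956181750097022 0.014
top {'fx': 544.3076, 'fy': 544.3076, 'cx': 322.2637, 'cy': 240.4509, 'k1': -0.0404, 'camera_from_world': [[0.0092, -0.9999, -0.0053, 0.0023], [-0.996, -0.0087, -0.089, 0.5247], [0.089, 0.0061, -0.996, 1.1945], [0.0, 0.0, 0.0, 1.0]]}
scene {'fx': 489.4266, 'fy': 489.4266, 'cx': 312.2944, 'cy': 227.1047, 'k1': -0.0923, 'camera_from_world': [[0.8444, 0.5358, -0.0044, -0.412], [0.4398, -0.6978, -0.5653, -0.2067], [-0.306, 0.4754, -0.8248, 1.623], [0.0, 0.0, 0.0, 1.0]]}
```

View pics/top0.png

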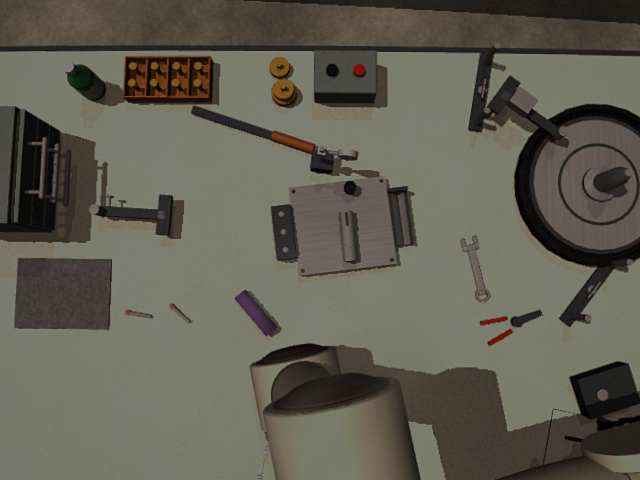

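View pics/scene0.png

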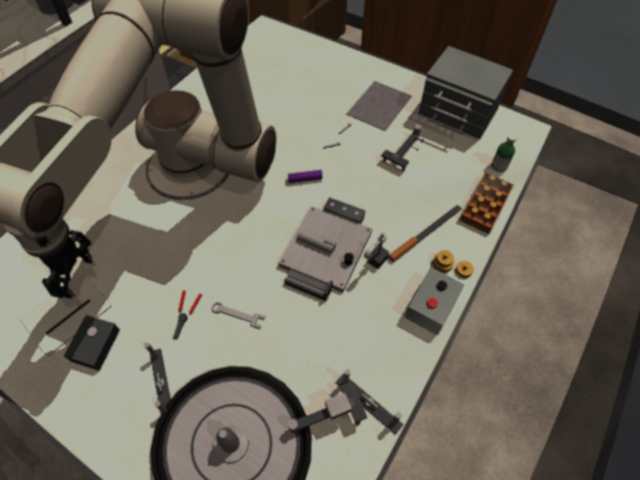

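The top view shows:
- The plate is centred at about (345,227).
- The V-block is at its right (-y) end at (402,217), with its stop at (400,188).
- The back block with holes is at (284,232).
- The loupe is at (350,187) and the gauge at (322,160).

There are two spindle candidates: the steel bar at (347,237), lying on the plate with a keyway, and the purple bar at (257,312), lying on the bench. The steel one fits the description. I'll confirm it in an enlarged crop.

```bash
cat > h.py <<'E'
import numpy as np,cv2
from rig import bot
def ray(n,uv,z,c=None):
    "pixels -> world points on plane z"
    c=c or bot.calibration(n)
    K=np.array([[c['fx'],0,c['cx']],[0,c['fy'],c['cy']],[0,0,1]])
    p=cv2.undistortPoints(np.array(uv,float).reshape(-1,1,2),K,np.array([c['k1'],0,0,0.]))[:,0]
    T=np.array(c['camera_from_world']);R=T[:3,:3];o=-R.T@T[:3,3]
    d=np.c_[p,np.ones(len(p))]@R
    return o+d*((z-o[2])/d[:,2])[:,None]
def proj(n,P):
    c=bot.calibration(n);T=np.array(c['camera_from_world'])
    q=np.array(P)@T[:3,:3].T+T[:3,3];s=q[:,:2]/q[:,2:];s=s*(1+c['k1']*(s**2).sum(1))[:,None]
    return s*c['fx']+[c['cx'],c['cy']]
E
python3 - <<'E'
from h import *
a=cv2.imread('pics/top0.png')[150:300,250:440]
cv2.imwrite('pics/crop1.png',cv2.resize(a,(760,600),interpolation=cv2.INTER_CUBIC))
E
```

```text
(no output)
```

View pics/crop1.png

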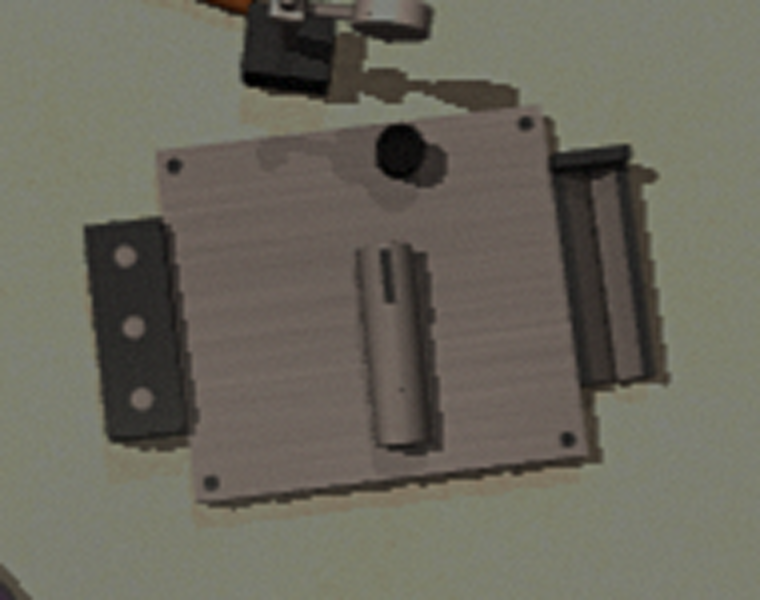

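Run:
```python
from h import *
f=lambda l:np.array(l)/4+[250-.375,150-.375]
C=ray('top',f([(158,150),(540,105),(588,457),(196,500)]),.025)
print(np.round(C,4).tolist(),[round(float(np.linalg.norm(C[i]-C[i-1])),4) for i in range(4)])
c=C.mean(0);x=(C[0]+C[1]-C[2]-C[3])[:2];x/=np.linalg.norm(x);y=np.array([-x[1],x[0]])
y2=(C[0]+C[3]-C[1]-C[2])[:2];th=(np.arctan2(x[1],x[0])+np.arctan2(-y2[0],y2[1]))/2
x=np.array([np.cos(th),np.sin(th)]);y=np.array([-x[1],x[0]])
print('plate',c,'th',np.degrees(th))
v=c[:2]-.132*y;print('vblock',v,'stop',v+.06*x,'home',v+.005*x)
S=ray('top',f([(357,246),(410,243),(428,441),(376,446)]),.041)
a=(S[0]+S[1])/2;b=(S[2]+S[3])/2;m=(a+b)/2
print('spindle',m,'len',np.linalg.norm(a-b),'w',np.linalg.norm(S[0]-S[1]),'ang',np.degrees(np.arctan2(*(a-b)[1::-1])))
d=(m-c)[:2];print('spindle in plate',d@x,d@y)
L=ray('top',f([(400,138)]),.055)[0];print('loupe',L,(L-c)[:2]@x,(L-c)[:2]@y)
G=ray('top',f([(552,155),(630,146)]),.045);print('stop outer',G,[((g-c)[:2]@x,(g-c)[:2]@y) for g in G])
G=ray('top',f([(415,20)]),.118)[0];print('dial',G,(G-c)[:2]@x,(G-c)[:2]@y)
G=ray('top',f([(288,50)]),.0)[0];print('gaugebase',G,(G-c)[:2]@x,(G-c)[:2]@y)
```

```text
[[0.6446, 0.0829, 0.025], [0.6722, -0.1326, 0.025], [0.4736, -0.159, 0.025], [0.4478, 0.0588, 0.025]] [0.1983, 0.2172, 0.2004, 0.2194]
plate [ 0.55954197 -0.03748316  0.025     ] th 7.15172880300474
vblock [ 0.57597562 -0.1684562 ] stop [ 0.63550881 -0.16098636] home [ 0.58093672 -0.16783371]
spindle [ 0.53446822 -0.04937354  0.041     ] len 0.1107406740170375 w 0.029410437140621516 ang 5.574583179551347
spindle in plate -0.026358995757540818 -0.008676247264564854
loupe [ 0.64674554 -0.05225436  0.055     ] 0.08468614519917719 -0.025512887735969627
stop outer [[ 0.63988954 -0.13699602  0.045     ]
 [ 0.64535194 -0.18030169  0.045     ]] [(np.float64(0.06733337941099499), np.float64(-0.1087416972920708)), (np.float64(0.06736183615285546), np.float64(-0.15239050264719092))]
dial [ 0.69719764 -0.05708055  0.118     ] 0.13414487997590327 -0.036582680851332726
gaugebase [0.70853642 0.01028606 0.        ] 0.15378240771855187 0.028848161806947048
```

The measurements fit the stated sizes: the plate comes out at 200 x 218 mm, the spindle at 110.7 mm, and the stop plate's centre where the V-block puts it. In the plate frame the spindle is at (-26,-9) mm, skewed about -1.6° from the plate. Next I'll work out the approach move: open fingers straddling along the axis, on the spindle's +y side.

```bash
cat >> h.py <<'E'
TH=np.radians(7.15);c0=np.array([.55954,-.03748])
X=np.array([np.cos(TH),np.sin(TH)]);Y=np.array([-X[1],X[0]])
def st():
    o=bot.get_obs();p=np.array(o['tool_pos']);d=p[:2]-c0;R=np.array(o['orientation'])
    print('t',round(o['clock'],2),'plate xy mm',np.round([d@X*1e3,d@Y*1e3],1),'z',round(p[2]*1e3,1),'yaw',round(np.degrees(np.arctan2(R[1,0],R[0,0])),2),'tilt',np.round(R[:2,2],4),'F',np.round(o['contact_force'],1),'w',round(o['gripper_width'],2))
    return p,R
def to(px,py,z,yaw):
    p,R=st();t=np.r_[c0+(px*X+py*Y)/1e3,z/1e3]
    a=np.radians(yaw);Rt=np.array([[np.cos(a),np.sin(a),0],[np.sin(a),-np.cos(a),0],[0,0,-1]])
    print('delta',np.round(R.T@(t-p)*1e3,1),'twist',np.round(np.degrees(cv2.Rodrigues(R.T@Rt)[0].ravel()),1))
E
python3 -c "
from h import *
to(-26,30,200,97.15)"
```

```text
t 0.1 plate xy mm [-422.3 -453.5] z 244.8 yaw 20.04 tilt [-0.0003  0.001 ] F [ 0.6  0.3 -1.2] w 1.0
delta [ 494.2 -382.8   45.2] twist [ -0.   -0.  -77.1]
```

>>> {"name": "drive_tool", "arguments": {
  "delta_pos": [
    [494,-383,45],
    [494,-383,45],
    [494,-383,45],
    [494,-383,45],
    [494,-383,45],
    [494,-383,45],
    [494,-383,45],
    [494,-383,45],
    [494,-383,45],
    [494,-383,45],
    [494,-383,45],
    [494,-383,45],
    [494,-383,45],
    [494,-383,45],
    [494,-383,45],
    [494,-383,45],
    [494,-383,45],
    [494,-383,45],
    [494,-383,45],
    [494,-383,45]
  ],
  "twist": [
    [0,0,-77],
    [0,0,-77],
    [0,0,-77],
    [0,0,-77],
    [0,0,-77],
    [0,0,-77],
    [0,0,-77],
    [0,0,-77],
    [0,0,-77],
    [0,0,-77],
    [0,0,-77],
    [0,0,-77],
    [0,0,-77],
    [0,0,-77],
    [0,0,-77],
    [0,0,-77],
    [0,0,-77],
    [0,0,-77],
    [0,0,-77],
    [0,0,-77]
  ],
  "fingers": [0,0,0,0,0,0,0,0,0,0,0,0,0,0,0,0,0,0,0,0]
}}

```text
clock: 2.6
tool_pos: [0.5298, -0.011, 0.2003]
orientation: [[-0.123, 0.992, -0.0], [0.992, 0.123, 0.0], [0.0, -0.0, -1.0]]
contact_force: [-0.1, 0.2, -0.4]
gripper_width: 0.5
grasp_force: 0.0
```

```bash
python3 -c "
from h import *
cv2.imwrite('pics/w1.png',bot.get_image('wrist')[:,:,::-1])
to(-26,30,43,97.15)"
```

```text
t 2.65 plate xy mm [-26.2  30. ] z 200.3 yaw 97.05 tilt [-0.      0.0001] F [-0.6 -0.7 -0.1] w 0.5
delta [  0.    0.2 157.3] twist [-0.  -0.  -0.1]
```

View pics/w1.png

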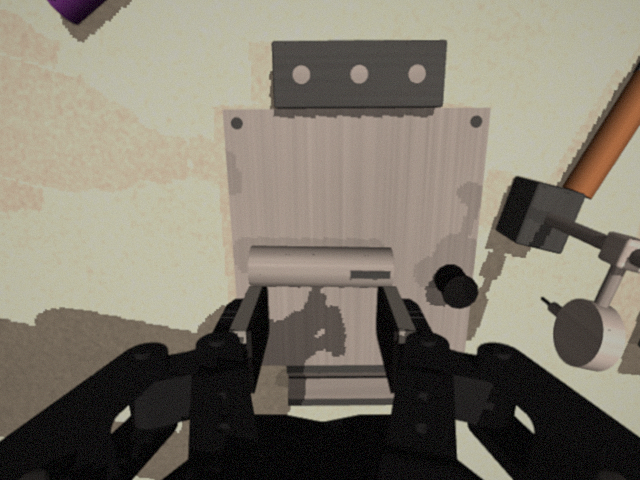

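The wrist view shows the spindle at (250..392, 247..286), nearly level with the plate's edge, with the keyway towards the stop side at (372,274). The back block is at the top, the V-groove at (340,375) and the loupe at (455,285). I'll cross-check the positions with rays.

```bash
python3 -c "
from h import *
for nm,l,z in(('plate',[(223,108),(489,108)],.025),('sp',[(250,248),(392,248),(393,285),(250,284)],.041),('loupe',[(461,291)],.055),('groove edges',[(290,378),(290,404)],.025)):
    P=ray('wrist',l,z); print(nm,[np.round([(q[:2]-c0)@X*1e3,(q[:2]-c0)@Y*1e3],1).tolist() for q in P])
"
```

```text
plate [[-99.5, 110.6], [99.1, 110.7]]
sp [[-81.8, 6.1], [28.7, 6.0], [31.1, -25.1], [-83.4, -24.2]]
loupe [[80.9, -24.1]]
groove edges [[-55.2, -124.2], [-55.9, -152.8]]
```

>>> {"name": "drive_tool", "arguments": {
  "delta_pos": [
    [0,0,40],
    [0,0,90],
    [0,0,130],
    [0,0,150],
    [0,0,157],
    [0,0,157]
  ],
  "twist": [
    [0,0,0],
    [0,0,0],
    [0,0,0],
    [0,0,0],
    [0,0,0],
    [0,0,0]
  ],
  "fingers": [0,0,0,0,0,0]
}}

```text
clock: 3.4
tool_pos: [0.53, -0.0111, 0.0436]
orientation: [[-0.123, 0.992, 0.0], [0.992, 0.123, 0.0], [0.0, 0.0, -1.0]]
contact_force: [0.3, 0.7, 1.0]
gripper_width: 0.499
grasp_force: 0.0
```

>>> {"name": "drive_tool", "arguments": {
  "delta_pos": [
    [-4,0,0],
    [-8,0,0],
    [-11,0,0],
    [-14,0,0],
    [-17,0,0],
    [-20,0,0],
    [-23,0,0],
    [-26,0,0],
    [-29,0,0],
    [-32,0,0]
  ],
  "twist": [
    [0,0,0],
    [0,0,0],
    [0,0,0],
    [0,0,0],
    [0,0,0],
    [0,0,0],
    [0,0,0],
    [0,0,0],
    [0,0,0],
    [0,0,0]
  ],
  "fingers": [0,0,0,0,0,0,0,0,0,0]
}}

```text
clock: 4.65
tool_pos: [0.5338, -0.043, 0.0433]
orientation: [[-0.123, 0.992, -0.0], [0.992, 0.123, 0.0], [0.0, -0.0, -1.0]]
contact_force: [0.9, -0.2, -0.5]
gripper_width: 0.499
grasp_force: 0.1
```

```bash
python3 -c "
from h import *
st()
cv2.imwrite('pics/w2.png',np.hstack([bot.get_image('wrist')[150:450,150:550,::-1],bot.get_image('top')[150:300,250:450,::-1].repeat(2,0).repeat(2,1)]))"
```

```text
t 4.65 plate xy mm [-26.2  -2.3] z 43.3 yaw 97.04 tilt [-0.      0.0001] F [ 0.9 -0.2 -0.5] w 0.5
```

View pics/w2.png

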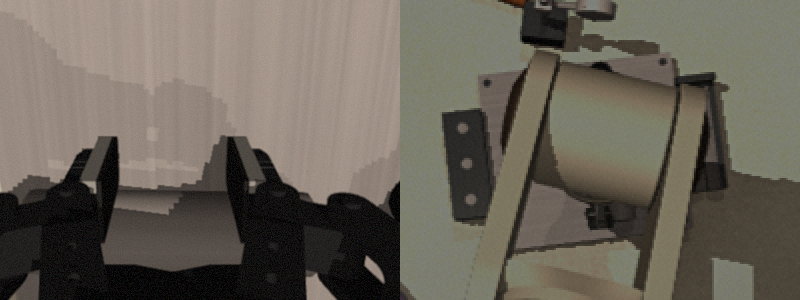

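The spindle lies in front of both fingers (left half, about (170,230)) and rolls with only small forces. I'll continue the roll.

>>> {"name": "drive_tool", "arguments": {
  "delta_pos": [
    [-4,0,0],
    [-8,0,0],
    [-12,0,0],
    [-16,0,0],
    [-20,0,0],
    [-24,0,0],
    [-28,0,0],
    [-32,0,0],
    [-36,0,0],
    [-40,0,0],
    [-44,0,0],
    [-48,0,0],
    [-52,0,0],
    [-56,0,0],
    [-60,0,0],
    [-64,0,0],
    [-68,0,0],
    [-71,0,0],
    [-74,0,0],
    [-77,0,0]
  ],
  "twist": [
    [0,0,0],
    [0,0,0],
    [0,0,0],
    [0,0,0],
    [0,0,0],
    [0,0,0],
    [0,0,0],
    [0,0,0],
    [0,0,0],
    [0,0,0],
    [0,0,0],
    [0,0,0],
    [0,0,0],
    [0,0,0],
    [0,0,0],
    [0,0,0],
    [0,0,0],
    [0,0,0],
    [0,0,0],
    [0,0,0]
  ],
  "fingers": [0,0,0,0,0,0,0,0,0,0,0,0,0,0,0,0,0,0,0,0]
}}

```text
clock: 7.25
tool_pos: [0.5433, -0.1194, 0.0433]
orientation: [[-0.123, 0.992, -0.0], [0.992, 0.123, 0.0], [0.0, 0.0, -1.0]]
contact_force: [-0.2, 0.9, -0.1]
gripper_width: 0.495
grasp_force: 0.1
```

>>> {"name": "drive_tool", "arguments": {
  "delta_pos": [
    [-3,0,0],
    [-6,0,0],
    [-9,0,0],
    [-12,0,0],
    [-15,0,0],
    [-17,0,0],
    [-19,0,0],
    [-21,0,0],
    [-22,0,0],
    [-23,0,0],
    [-24,0,0],
    [-24,0,0]
  ],
  "twist": [
    [0,0,0],
    [0,0,0],
    [0,0,0],
    [0,0,0],
    [0,0,0],
    [0,0,0],
    [0,0,0],
    [0,0,0],
    [0,0,0],
    [0,0,0],
    [0,0,0],
    [0,0,0]
  ],
  "fingers": [0,0,0,0,0,0,0,0,0,0,0,0]
}}

```text
clock: 8.75
tool_pos: [0.5462, -0.1431, 0.0433]
orientation: [[-0.123, 0.992, -0.0], [0.992, 0.123, 0.0], [0.0, -0.0, -1.0]]
contact_force: [0.1, -0.8, 0.1]
gripper_width: 0.504
grasp_force: 0.0
```

```bash
python3 -c "
from h import *
st()
cv2.imwrite('pics/w3.png',bot.get_image('wrist')[150:,100:600,::-1])"
```

```text
t 8.75 plate xy mm [ -26.4 -103.1] z 43.3 yaw 97.04 tilt [-0.      0.0001] F [ 0.1 -0.8  0.1] w 0.5
```

View pics/w3.png

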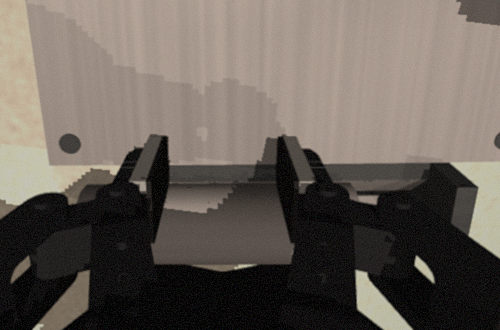

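The spindle appears to be in the groove ahead of the fingers (about (220,220)), with the stop at (455,190). I'll back off, rise and check from above.

>>> {"name": "drive_tool", "arguments": {
  "delta_pos": [
    [10,0,0],
    [20,0,-20],
    [35,0,-70],
    [50,0,-120],
    [60,0,-155],
    [60,0,-157],
    [60,0,-157]
  ],
  "twist": [
    [0,0,0],
    [0,0,0],
    [0,0,0],
    [0,0,0],
    [0,0,0],
    [0,0,0],
    [0,0,0]
  ],
  "fingers": [0,0,0,0,0,0,0]
}}

```text
clock: 9.68
tool_pos: [0.5385, -0.0831, 0.1998]
orientation: [[-0.123, 0.992, -0.0], [0.992, 0.123, 0.0], [0.0, -0.0, -1.0]]
contact_force: [0.7, -0.4, 0.3]
gripper_width: 0.499
grasp_force: 0.0
```

```bash
python3 -c "
from h import *
cv2.imwrite('pics/w4.png',bot.get_image('wrist')[:,:,::-1])
to(-110,-132,200,7.15)"
```

```text
t 9.72 plate xy mm [-26.7 -42.8] z 199.2 yaw 97.04 tilt [-0.0014  0.0005] F [-0.2  0.  -0.5] w 0.5
delta [-89.3 -83.2  -0.7] twist [-0.1  0.  89.9]
```

View pics/w4.png

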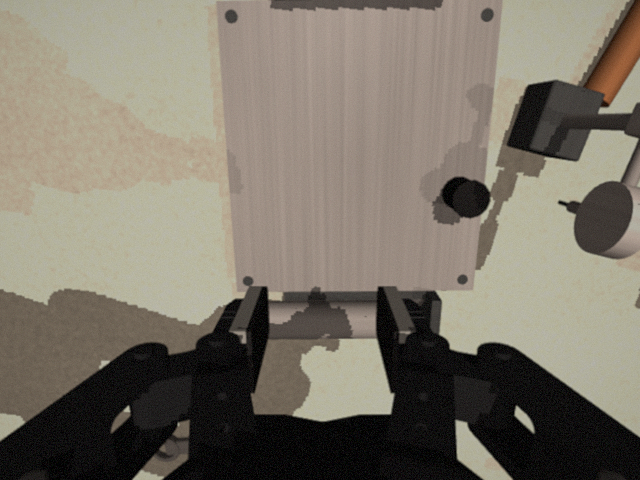

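The spindle lies at rows 302..338, between the fingers in the groove. The loupe (465,197) and gauge are untouched. I'll check its y while turning for the end push.

```bash
python3 -c "
from h import *
P=ray('wrist',[(300,301),(370,301),(300,338),(370,338)],.0336); print([np.round([(q[:2]-c0)@X*1e3,(q[:2]-c0)@Y*1e3],1).tolist() for q in P])
"
```

```text
[[-44.8, -114.8], [13.2, -114.8], [-45.4, -149.5], [14.4, -149.5]]
```

>>> {"name": "drive_tool", "arguments": {
  "delta_pos": [
    [-89,-83,-1],
    [-89,-83,-1],
    [-89,-83,-1],
    [-89,-83,-1],
    [-89,-83,-1],
    [-89,-83,-1],
    [-89,-83,-1],
    [-89,-83,-1],
    [-89,-83,-1],
    [-89,-83,-1],
    [-89,-83,-1],
    [-89,-83,-1]
  ],
  "twist": [
    [0,0,90],
    [0,0,90],
    [0,0,90],
    [0,0,90],
    [0,0,90],
    [0,0,90],
    [0,0,90],
    [0,0,90],
    [0,0,90],
    [0,0,90],
    [0,0,90],
    [0,0,90]
  ],
  "fingers": [-1,-1,-1,-1,-1,-1,-1,-1,-1,-1,-1,-1]
}}

```text
clock: 11.22
tool_pos: [0.4673, -0.182, 0.201]
orientation: [[0.992, 0.124, -0.0], [0.124, -0.992, 0.0], [-0.0, -0.0, -1.0]]
contact_force: [-0.6, 0.0, -0.6]
gripper_width: -0.002
grasp_force: 0.0
```

```bash
python3 -c "
from h import *
cv2.imwrite('pics/w5.png',bot.get_image('wrist')[:,:,::-1])
to(-110,-132,43,7.15)"
```

```text
t 11.28 plate xy mm [-109.5 -131.9] z 201.1 yaw 7.09 tilt [-0.0003  0.0003] F [ 0.9 -0.6 -0.6] w -0.0
delta [-4.000e-01  1.000e-01  1.581e+02] twist [-0.   0.  -0.1]
```

View pics/w5.png

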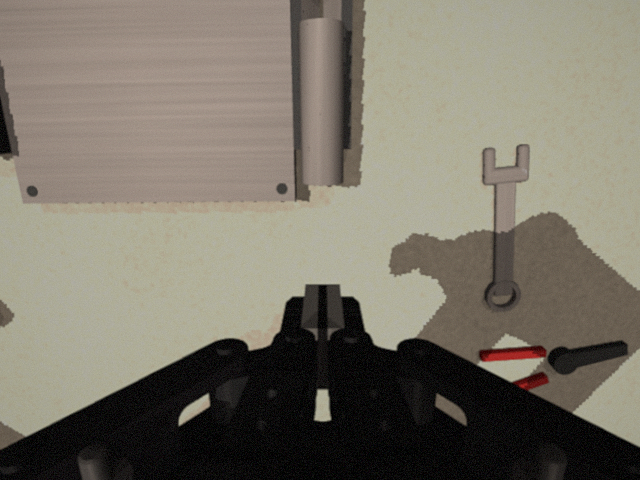

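The spindle is bedded parallel in the groove, at columns 301..343 with its near end at row 185. The shut fingers at (322,300) are in line with it. I'll go down and push.

```bash
python3 -c "
from h import *
P=ray('wrist',[(321,185),(302,100),(342,100)],.0336); print([np.round([(q[:2]-c0)@X*1e3,(q[:2]-c0)@Y*1e3],1).tolist() for q in P])
"
```

```text
[[-84.9, -131.3], [-23.2, -117.6], [-23.2, -146.5]]
```

>>> {"name": "drive_tool", "arguments": {
  "delta_pos": [
    [0,0,40],
    [0,0,90],
    [0,0,130],
    [0,0,150],
    [0,0,158],
    [0,0,158],
    [4,0,158],
    [8,0,158],
    [12,0,158],
    [15,0,158],
    [18,0,158],
    [21,0,158],
    [24,0,158],
    [27,0,158],
    [30,0,158]
  ],
  "twist": [
    [0,0,0],
    [0,0,0],
    [0,0,0],
    [0,0,0],
    [0,0,0],
    [0,0,0],
    [0,0,0],
    [0,0,0],
    [0,0,0],
    [0,0,0],
    [0,0,0],
    [0,0,0],
    [0,0,0],
    [0,0,0],
    [0,0,0]
  ],
  "fingers": [-1,-1,-1,-1,-1,-1,-1,-1,-1,-1,-1,-1,-1,-1,-1]
}}

```text
clock: 13.15
tool_pos: [0.4973, -0.1782, 0.0433]
orientation: [[0.992, 0.123, -0.0], [0.123, -0.992, 0.0], [-0.0, -0.0, -1.0]]
contact_force: [-2.2, 0.6, 0.6]
gripper_width: -0.001
grasp_force: 1.2
```

```bash
python3 -c "
from h import *
to(-61,-132,43,7.15)"
```

```text
t 13.15 plate xy mm [ -79.3 -131.9] z 43.3 yaw 7.04 tilt [-0.0001  0.0002] F [-2.2  0.6  0.6] w -0.0
delta [18.3  0.   0.2] twist [-0.   0.  -0.1]
```

Contact shows about 2 N at x = -79 mm, so the spindle is sliding. Home is expected about 18 mm further on.

>>> {"name": "drive_tool", "arguments": {
  "delta_pos": [
    [2,0,0],
    [4,0,0],
    [6,0,0],
    [8,0,0],
    [10,0,0],
    [11,0,0],
    [12,0,0],
    [13,0,0],
    [14,0,0],
    [15,0,0]
  ],
  "twist": [
    [0,0,0],
    [0,0,0],
    [0,0,0],
    [0,0,0],
    [0,0,0],
    [0,0,0],
    [0,0,0],
    [0,0,0],
    [0,0,0],
    [0,0,0]
  ],
  "fingers": [-1,-1,-1,-1,-1,-1,-1,-1,-1,-1]
}}

```text
clock: 14.4
tool_pos: [0.512, -0.1764, 0.0433]
orientation: [[0.992, 0.123, -0.0], [0.123, -0.992, 0.0], [-0.0, -0.0, -1.0]]
contact_force: [-3.4, 1.0, 0.3]
gripper_width: 0.003
grasp_force: 1.1
```

>>> {"name": "drive_tool", "arguments": {
  "delta_pos": [
    [0.5,0,0],
    [1,0,0],
    [1.5,0,0],
    [2,0,0]
  ],
  "twist": [
    [0,0,0],
    [0,0,0],
    [0,0,0],
    [0,0,0]
  ],
  "fingers": [-1,-1,-1,-1]
}}

```text
clock: 14.9
tool_pos: [0.514, -0.1762, 0.0433]
orientation: [[0.992, 0.123, 0.0], [0.123, -0.992, 0.0], [0.0, -0.0, -1.0]]
contact_force: [-2.6, 1.3, 1.4]
gripper_width: -0.004
grasp_force: 1.1
```

>>> {"name": "drive_tool", "arguments": {
  "delta_pos": [
    [0.4,0,0],
    [0.8,0,0],
    [1.2,0,0]
  ],
  "twist": [
    [0,0,0],
    [0,0,0],
    [0,0,0]
  ],
  "fingers": [-1,-1,-1]
}}

```text
clock: 15.28
tool_pos: [0.5152, -0.1761, 0.0433]
orientation: [[0.992, 0.123, -0.0], [0.123, -0.992, 0.0], [-0.0, -0.0, -1.0]]
contact_force: [-2.8, 0.5, 0.7]
gripper_width: 0.0
grasp_force: 1.1
```

>>> {"name": "drive_tool", "arguments": {
  "delta_pos": [
    [0.4,0,0],
    [0.8,0,0]
  ],
  "twist": [
    [0,0,0],
    [0,0,0]
  ],
  "fingers": [-1,-1]
}}

```text
clock: 15.52
tool_pos: [0.516, -0.176, 0.0433]
orientation: [[0.992, 0.123, -0.0], [0.123, -0.992, 0.0], [-0.0, -0.0, -1.0]]
contact_force: [-2.4, 1.3, -0.5]
gripper_width: 0.003
grasp_force: 1.1
```

>>> {"name": "drive_tool", "arguments": {
  "delta_pos": [
    [0.4,0,0],
    [0.8,0,0],
    [1.2,0,0]
  ],
  "twist": [
    [0,0,0],
    [0,0,0],
    [0,0,0]
  ],
  "fingers": [-1,-1,-1]
}}

```text
clock: 15.9
tool_pos: [0.5165, -0.1759, 0.0432]
orientation: [[0.992, 0.123, -0.002], [0.123, -0.992, 0.0], [-0.002, -0.0, -1.0]]
contact_force: [-12.1, 0.6, 6.2]
gripper_width: -0.002
grasp_force: 6.0
```

>>> {"name": "drive_tool", "arguments": {
  "delta_pos": [
    [0.4,0,0],
    [0.8,0,0]
  ],
  "twist": [
    [0,0,0],
    [0,0,0]
  ],
  "fingers": [-1,-1]
}}

```text
clock: 16.15
tool_pos: [0.5165, -0.1759, 0.0432]
orientation: [[0.992, 0.123, -0.003], [0.123, -0.992, 0.0], [-0.003, -0.001, -1.0]]
contact_force: [-19.9, -0.5, 9.8]
gripper_width: 0.004
grasp_force: 10.1
```

The tool stalled where home was expected (0.5165, force rising to 20 N), so the spindle is against the stop. I'll back off gently, rise and check.

>>> {"name": "drive_tool", "arguments": {
  "delta_pos": [
    [-1,0,0],
    [-2,0,0],
    [-4,0,0],
    [-10,0,0],
    [-20,0,0],
    [-35,0,0],
    [-45,0,-40],
    [-50,0,-90],
    [-50,0,-140],
    [-50,0,-157],
    [-50,0,-157],
    [-50,0,-157]
  ],
  "twist": [
    [0,0,0],
    [0,0,0],
    [0,0,0],
    [0,0,0],
    [0,0,0],
    [0,0,0],
    [0,0,0],
    [0,0,0],
    [0,0,0],
    [0,0,0],
    [0,0,0],
    [0,0,0]
  ],
  "fingers": [-1,-1,-1,-1,-1,-1,-1,-1,-1,-1,-1,-1]
}}

```text
clock: 17.65
tool_pos: [0.4677, -0.1817, 0.1987]
orientation: [[0.992, 0.122, -0.002], [0.122, -0.992, 0.001], [-0.002, -0.001, -1.0]]
contact_force: [1.3, 0.0, 0.1]
gripper_width: -0.001
grasp_force: 0.0
```

```bash
python3 -c "
from h import *
st()
a=bot.get_image('wrist')[:240,200:460,::-1];b=bot.get_image('top')[150:300,250:440,::-1]
cv2.imwrite('pics/w6.png',np.hstack([cv2.resize(a,(390,360)),cv2.resize(b,(400,360))]))"
```

```text
t 17.65 plate xy mm [-109.1 -131.6] z 198.7 yaw 7.04 tilt [-0.0019  0.0012] F [1.3 0.  0.1] w -0.0
```

View pics/w6.png

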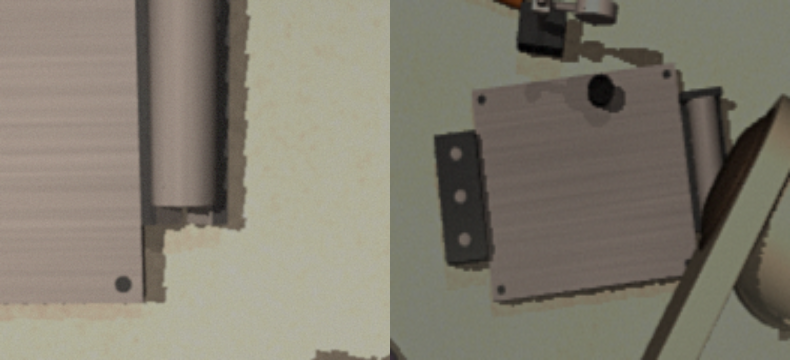

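The spindle is bedded and sits against the stop (right half, (703,97)), with its near end about 10 mm inside the groove mouth (left half, row 207), as it should be when home. The bystanders have not moved.

```bash
python3 -c "
from rig import bot
print(bot.hand_in())"
```

```text
the job is handed in; nothing more can be done
None
```

The spindle was rolled into the V-block and pushed home against the end stop (the push force rose to about 20 N there). The bystanders in view were unmoved, and the job was handed in at about 18 s.

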